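Slide a plate out of its tray, pinch it and butt it on a tilted weld bed

TASK

One of the two steel plates in the stock tray is longer: slide it along its channel until about 4 to 5 cm of it overhangs the tray's open end, with the plate still lying flat, then pinch that overhanging end and lift the plate out. Holding it tilted to match, lay it gently down flat on the sloping bed of the weld positioner before letting go, above and in line with the short plate already fixed there, and butt its end flush against that plate so that no gap is left. Leave it lying there, drop nothing, and leave the other plate, the angle of the bed and the things round about as they are.

Things in the scene. Friction and masses are not known exactly. Their poses are not given: they have to be found in the camera images.
- long_plate_mid (a point): centre (half-way up) of the longer loose steel plate, 150 x 45 x 6 mm, 0.32 kg (0.8 to 1.2 times that), two drill marks; x along its length, y across its width, z up through its thickness. It lies in one of the tray's two channels, which one varies
- short_plate_mid (a point): centre of the shorter loose plate, 110 x 45 x 6 mm, lying in the other channel; same axes; to be left alone
- tray: fixed steel stock tray 240 x 120 mm; origin at table level under its centre; x along the channels to the open end (away from the robot), y across, z up. Two channels 51 mm wide, centred at y = -28.5 and +28.5 mm; floor 40 mm above the origin, from x = -114 mm (end wall) to +120 mm (open end). Walls stand 12 mm above the floor, so inside the channel a plate's sides cannot be gripped
- tray_mouth (a point): middle of the tray's open end, at floor level (x = 120, y = 0, z = 40 mm in the tray's frame); the space beyond it and below is free. At the start the long plate's far end is 5 to 30 mm inside the open end and its near end at least 50 mm from the end wall; the short plate's far end is 25 to 50 mm inside
- butt_line (a point): on the positioner bed's top face, at the upper end of the short plate fixed there (70 x 45 x 6 mm, on the centre line, x = -70 to 0 mm). x points up the slope, away from the robot, y left across the bed, z out of its face. Well placed, the long plate's centre is 75 mm up x and 3 mm out along z, its upper 50 mm overhanging the bed; it may slide down by itself until it meets the fixed plate
- bed_top_edge (a point): middle of the bed's upper edge, on its face, 100 mm up the slope from the butt line; same axes. The bed is 90 mm wide, 10 mm thick, from x = -80 to +100 mm of the butt line, tilted 24 to 38 degrees (varies; see the axes), low end toward the robot, the butt line about 105 mm above the table. A stiff friction hinge holds it against 60 N at its edge
- red_foot (a point): fixed obstacle: a red magnet foot, 76 mm across and 50 mm high, centre of its top, in front and to the right of the tray; a grey gooseneck, 16 mm thick, rises from it to 0.2 m and bends away to the right
- gauge_block: ground steel block 50 x 75 x 25 mm with holes, loose; origin under its centre; leave alone
- v_block: steel V-block 45 x 50 x 42 mm, loose; origin under its centre; leave alone
- rod_tin: tin with welding rods, 74 mm across, 187 mm tall, loose; origin under its centre; leave alone
- weld_magnet: flat arrow magnet 78 x 105 x 20 mm, loose; origin under its centre; leave alone
- tape_measure: tape measure 38 x 99 x 65 mm, loose; origin under its centre; leave alone
- box_end_b: aluminium box offcut 30 x 60 x 30 mm, loose; origin under its centre; leave alone
- long_plate: the same long plate; origin under its centre, 3 mm below the point above, same axes

How it is judged:
By the outcome, as a careful person would: the job done as asked, in the order asked, and still so for the second after the job is handed in, with the robot touching nothing.
It also fails if it takes over 45 s, if anything falls off the work surface, if the arm or the gripper's body presses on something with over 40 N, if the wrist force passes 120 N, or if a joint passes its speed limit or range.

ROBOT

A 6-joint arm with a two-finger parallel gripper is mounted at the origin on the work surface; the furniture and walls round the work are solid. World frame = base frame: x ahead of the robot, y to its left, z up, the work surface at z = 0. Lengths are in m, angles in rad, forces in N, time in s.
With the tool pointing down it reaches from about 0.275 to 0.85 m from the base axis. Payload 5.2 kg.
Tool frame: the origin (TCP) lies on the centre line of the jaws, within the pads' length; the fingertips stand 19 mm ahead of it and the grasp point (between the pads) is the TCP (tips_ahead is the distance from the TCP to the fingertips, in m); z points along the fingers, y is the line along which they close (so a half turn about z gives the same grasp; the last joint's range is limited). The gripper opens to 85 mm and grips with 20 to 120 N. Pads are 22 mm wide; open, the fingers measure 114 mm over their backs; the gripper's body (76 mm by 85 mm) begins 54 mm behind the grasp point. The pads swing forward as they close: fully open they stand 13 mm farther back than shut.
Start: joints at [0.99, 0.259, 1.535, -0, 1.348, -0.203], TCP at [0.203, 0.511, 0.25] pointing down, gripper open.
Joint ranges: [-3.14, 3.14], [-0.91, 2.08], [0.19, 2.58], [-1.22, 4.36], [0.22, 2.71], [-3.12, 3.12]. Speed limits (rad/s): [2.57, 2.57, 3.14, 3.14, 3.14, 3.14].

INTERFACE

Orientations are given as a unit quaternion [x, y, z, w].
In Python, from plant import observe, snapshot, camera_model, close_job, tips_ahead gives the robot as it stands.
- The arm moves only by the tool move_arm, never from a script. Its argument "moves" is a list that holds one entry, the list of rows, each a list of 7 numbers: the turn, a rotation vector about the tool's x, y, z in rad, then the shift along the tool's x, y, z in mm, then the finger opening in mm, from 0 to 85.4. In form: [[[ax, ay, az, tx, ty, tz, hand], ...]]. A call has 1 to 20 rows; each row is the pose to reach, as a shift and turn from the pose commanded when the call began, along the tool's axes at that moment; what a row does not reach only later rows make up. A row lasts 1/10 s, in which the tool goes at most 50 mm and 8.59 degrees, less where a joint would pass 70% of its speed; a pose out of reach is approached as far as the arm can. A call with a gripper value outside its range is refused whole. The fingers move at their own pace and stop on an object; the grip force is fixed at half the most. Time passes only in rows, so rows that repeat a pose let the fingers close. It gives the time, the measured TCP pose, the force, the opening and the grip force at its end, in the units of the state.
- observe(): the state, without advancing time (a new reading comes with each control period).
- snapshot(name): name is "scene" or "top" or "wrist"; returns (picture, depth): 400x640x3 uint8, red, green, blue; 400x640 float32, m along the optical axis (not along the pixel's ray), 0 where there is no reading.
- camera_model(name): a dict with "fx", "fy", "cx", "cy" (pixels), "world_from_camera" (4x4, takes a point from camera to world coordinates). Camera axes: x right, y down, z forward; pixel columns grow to the right and rows downward; lengths in m; the calibration is good to about 2 mm. A picture is of the moment at which its call begins: read the wrist's pose just before it. camera_model takes no time and is no camera call; for the wrist camera it gives the pose at the moment of the call.
- close_job(): hands the job in; it is judged then, once.
The state is a dict: "time_s": time; "joints": joint angles; "joint_vel": joint speeds; "tau": joint torques, N m; "position": TCP position; "ee_rot": TCP orientation; "force": force on the tool from outside, world axes, zero at the start; "moment": the same for the moment, N m; "width": opening from 0.0 (shut) to 1.0 (fully open); "finger_force": force on a finger pad.
Only numpy, scipy, OpenCV 4.12 (cv2) and the standard library are available. Lean on these libraries where they do the work, as an engineer would, in place of code of your own. Each camera call takes 0.05 s, during which the arm holds its last target. There are 200 camera calls.

## Working session

There is one attempt and no reset: what is moved stays moved. The work goes in short steps, Python scripts to look and compute and a tool call to move; the robot and the scene stay as the last step left them, time stands still between calls to the robot, and variables do not carry over. Pictures are saved under pics/ and viewed, at most 10 in all, crops included, and the job is handed in when it is done.

Besides the shell and the picture viewer there is one more tool, called in YAML: its name, and indented under it one key for each argument. move_arm: Moves the arm, as the interface text tells. Its arguments: {"type":"object","properties":{"moves":{"type":"array","items":{"type":"array","items":{"type":"array","items":{"type":"number"}}}}},"required":["moves"]}

```bash
mkdir -p pics
cat > h.py <<'E'
import numpy as np, cv2
from plant import observe, snapshot, camera_model, close_job, tips_ahead
from scipy.spatial.transform import Rotation as R
def grab(n):
    m=camera_model(n); p,d=snapshot(n); np.savez(f'{n}.npz',p=p,d=d,**m); return p,d,m
def load(n): z=np.load(f'{n}.npz'); return z['p'],z['d'],z
def pts(d,m):
    v,u=np.mgrid[:400,:640]; c=np.stack([(u-m['cx'])/m['fx']*d,(v-m['cy'])/m['fy']*d,d],-1)
    T=m['world_from_camera']; return c@T[:3,:3].T+T[:3,3]
def save(p,n): cv2.imwrite('pics/'+n,cv2.cvtColor(p,cv2.COLOR_RGB2BGR))
E
python3 - <<'E'
from h import *
for n in("scene","top"):
    p,d,m=grab(n); save(p,n+'0.png'); print(n,m['world_from_camera'].round(3).tolist(),m['fx'],(d>0).mean())
o=observe();print(o,tips_ahead)
E
```

```text
scene [[0.821, -0.258, 0.508, -0.064], [-0.57, -0.388, 0.724, -0.841], [0.01, -0.884, -0.467, 0.609], [0.0, 0.0, 0.0, 1.0]] 387.9814550047372 0.99562890625
top [[-0.012, -0.997, 0.078, 0.38], [-1.0, 0.011, -0.015, -0.012], [0.014, -0.078, -0.997, 1.482], [0.0, 0.0, 0.0, 1.0]] 505.4283190521937 0.99557421875
{'time_s': 0.1, 'joints': array([ 9.90198050e-01,  2.59262243e-01,  1.53598628e+00,  2.00696482e-05,
        1.34803883e+00, -2.02850692e-01]), 'joint_vel': array([-0.00080242, -0.00190236, -0.0018282 , -0.00053627,  0.00037879,
       -0.00097608]), 'tau': array([ 5.99493524e-04, -4.46970677e+01, -2.91249204e+01, -4.98760346e-04,
        6.19782979e-03, -8.75849025e-06]), 'position': array([0.20259546, 0.5108318 , 0.24955699]), 'ee_rot': array([ 1.87754953e-01,  9.82215536e-01, -7.79428742e-04, -3.32547294e-04]), 'force': array([-0.384106  , -0.36892715, -0.42299553]), 'moment': array([ 0.02326421, -0.00288612, -0.02875251]), 'finger_force': 0.0, 'width': 1.0023381386960024} 0.019
```

View pics/scene0.png

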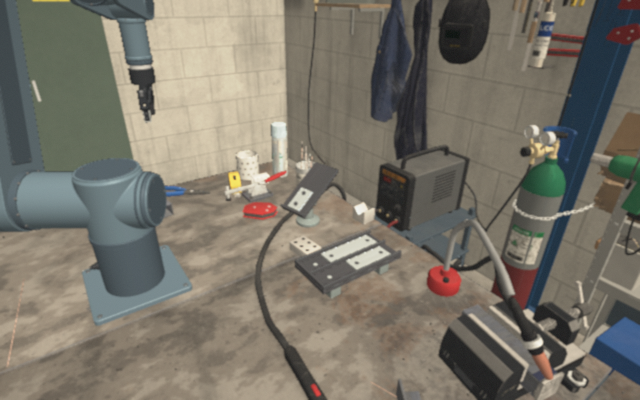

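View pics/top0.png

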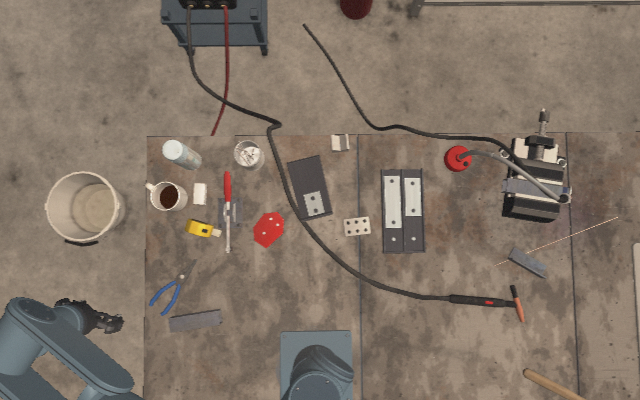

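The left channel (world +y, px ~393,202) seems to hold the long plate, and the tray spans px 381–425 × 169–252. The positioner is at px (310,188) and the red foot at (458,158). I'll measure these from the colour and depth data.

```bash
cat > m1.py <<'E'
from h import *
def rect(mask):
    c=max(cv2.findContours(mask.astype(np.uint8),0,1)[0],key=cv2.contourArea)
    return cv2.minAreaRect(c)
p,d,m=load('top');P=pts(d,m);g=p.astype(int).min(-1)
roi=np.zeros(g.shape,bool);roi[160:260,375:432]=1
n,l,s,c=cv2.connectedComponentsWithStats(((g>150)&roi).astype(np.uint8))
for i in range(1,n):
    if s[i,4]>80:
        k=cv2.boxPoints(rect(l==i)); 
        print(s[i].tolist(),[P[int(round(b)),int(round(a))].round(3).tolist() for a,b in k], np.median(P[l==i],0).round(3))
t=(P[...,2]>.02)&(P[...,2]<.1)&roi
r=rect(t);print('tray',r)
for k in cv2.boxPoints(r):
    a=np.array([(k[0]-m['cx'])/m['fx'],(k[1]-m['cy'])/m['fy'],1]);T=m['world_from_camera'];w=T[:3,:3]@a; print((T[:3,3]+w*(.052-T[2,3])/w[2]).round(3))
# bed
for n in('top','scene'):
    p,d,m=load(n);P=pts(d,m)
    b=(np.abs(P[...,0]-.62)<.13)&(np.abs(P[...,1]-.045)<.09)&(P[...,2]>.055)&(P[...,2]<.3)
    q=P[b];print(n,len(q))
    # plane ransac
    rng=np.random.default_rng(0);best=None
    for _ in range(500):
        a=q[rng.choice(len(q),3,0)];nn=np.cross(a[1]-a[0],a[2]-a[0]);L=np.linalg.norm(nn)
        if L<1e-6: continue
        nn/=L;k=np.abs((q-a[0])@nn)<.003
        if best is None or k.sum()>best.sum():best=k
    Q=q[best];c0=Q.mean(0);nn=np.linalg.svd(Q-c0)[2][2];nn*=np.sign(nn[2])
    print(best.sum(),c0.round(4),nn.round(3),'tilt',np.degrees(np.arccos(nn[2])),'yaw',np.degrees(np.arctan2(-nn[1],-nn[0])), 'x',Q[:,0].min(),Q[:,0].max(),'z',Q[:,2].min(),Q[:,2].max())
p,d,m=load('top');P=pts(d,m)
red=(p[...,0]>150)&(p[...,1]<60)&(P[...,1]<-.1);red[:, 520:]=0;red[:140]=0;print('foot',np.median(P[red],0))
E
python3 m1.py
```

```text
[384, 176, 18, 52, 764] [[0.544, -0.201, 0.044], [0.547, -0.244, 0.042], [0.398, -0.246, 0.046], [0.395, -0.204, 0.038]] [ 0.469 -0.223  0.045]
[404, 178, 18, 38, 555] [[0.538, -0.259, 0.041], [0.541, -0.302, 0.039], [0.431, -0.307, 0.044], [0.429, -0.262, 0.038]] [ 0.485 -0.281  0.045]
tray ((402.94683837890625, 210.5848388671875), (84.30081939697266, 43.06672286987305), 88.40885925292969)
[ 0.563 -0.19   0.052]
[ 0.565 -0.313  0.052]
[ 0.326 -0.313  0.052]
[ 0.324 -0.191  0.052]
top 1215
888 [0.5369 0.0165 0.1317] [-0.518 -0.132  0.845] tilt 32.338007217910125 yaw 14.252630597280028 x 0.4900796839742163 0.5891302288528117 z 0.09404505223868487 0.16109966235397155
scene 841
737 [0.5341 0.0126 0.1307] [-0.527 -0.13   0.84 ] tilt 32.89896966225361 yaw 13.87998182250471 x 0.49009158016284204 0.5879963851472996 z 0.0935238161664429 0.1603538074444103
foot [ 0.59852274 -0.41159574  0.0357576 ]
```

```bash
cat >> h.py <<'E'
def frame(z,y):
    z=np.array(z,float);z/=np.linalg.norm(z);y=np.array(y,float);y-=z*(y@z);y/=np.linalg.norm(y);return np.c_[np.cross(y,z),y,z]
def row(pos,Rt,o=None):
    o=o or observe();A=R.from_quat(o['ee_rot'])
    return R.from_matrix(A.as_matrix().T@Rt).as_rotvec().round(4).tolist()+((A.inv().apply(np.array(pos)-o['position']))*1000).round(1).tolist()
E
python3 -c "
from h import *
print(row([.42,-.223,.28],frame([0,0,-1],[0,1,0])))"
```

```text
[-0.0016, -0.0007, -0.3778, -472.7, -602.0, -29.6]
```

move_arm:
  moves:
    - [[0,0,-0.378,-473,-602,-30,0],[0,0,-0.378,-473,-602,-30,0],[0,0,-0.378,-473,-602,-30,0],[0,0,-0.378,-473,-602,-30,0],[0,0,-0.378,-473,-602,-30,0],[0,0,-0.378,-473,-602,-30,0],[0,0,-0.378,-473,-602,-30,0],[0,0,-0.378,-473,-602,-30,0],[0,0,-0.378,-473,-602,-30,0],[0,0,-0.378,-473,-602,-30,0],[0,0,-0.378,-473,-602,-30,0],[0,0,-0.378,-473,-602,-30,0],[0,0,-0.378,-473,-602,-30,0],[0,0,-0.378,-473,-602,-30,0],[0,0,-0.378,-473,-602,-30,0],[0,0,-0.378,-473,-602,-30,0],[0,0,-0.378,-473,-602,-30,0],[0,0,-0.378,-473,-602,-30,0],[0,0,-0.378,-473,-602,-30,0],[0,0,-0.378,-473,-602,-30,0]]

```text
time_s: 2.1
position: [0.4202, -0.2214, 0.2804]
ee_rot: [-0.001, 1.0, 0.0, 0.0]
force: [0.2, 0.5, -0.6]
width: 0.002
finger_force: 0.0
```

Run:
```python
from h import *
o=observe();print(o['position'],R.from_quat(o['ee_rot']).as_matrix().round(3).tolist(),o['joints'])
p,d,m=grab('wrist');save(p,'w1.png');print(m['world_from_camera'].round(3).tolist(),m['fx'])
```

```text
[ 0.42020668 -0.22142026  0.28043658] [[-1.0, -0.002, 0.0], [-0.002, 1.0, 0.0], [-0.0, 0.0, -1.0]] [-7.20525549e-01  1.01963148e-01  1.65425598e+00  1.68674286e-04
  1.38548931e+00 -2.29306020e+00]
[[-0.001, 0.965, 0.261, 0.354], [1.0, 0.001, 0.001, -0.221], [0.0, 0.261, -0.965, 0.404], [0.0, 0.0, 0.0, 1.0]] 349.4186617938448
```

View pics/w1.png

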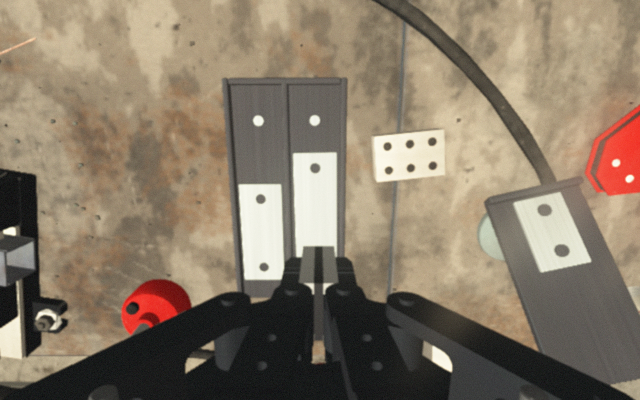

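The wrist view shows the long plate's near end at row 153, cols 293–337, the short plate at cols 240–284, and the tray's near wall at row 80. The fixed plate is on the bed at cols 515–590, rows 190–272, with the butt line at its lower edge in the image.

```bash
cat >> h.py <<'E'
def cast(uv,m,p0,n):
    uv=np.atleast_2d(uv);T=m['world_from_camera'];r=np.c_[(uv[:,0]-m['cx'])/m['fx'],(uv[:,1]-m['cy'])/m['fy'],np.ones(len(uv))]@T[:3,:3].T
    return T[:3,3]+r*(((np.array(p0)-T[:3,3])@n)/(r@n))[:,None]
E
cat > m2.py <<'E'
from h import *
p,d,m=load('wrist');P=pts(d,m);g=p.astype(int).min(-1)
n,l,s,c=cv2.connectedComponentsWithStats((g>140).astype(np.uint8))
for i in range(1,n):
    if s[i,4]<900 or s[i,4]>20000: continue
    M=(l==i).astype(np.uint8);q=cv2.findContours(M,0,1)[0][0]
    box=cv2.boxPoints(cv2.minAreaRect(q));print(s[i].tolist(),np.median(P[l==i],0).round(3))
    if s[i,0]>230 and s[i,0]<345: print(' z.046',cast(box,m,[0,0,.046],np.array([0,0,1.])).round(4).tolist())
# bed plane
b=np.zeros(g.shape,bool);b[195:340,490:640]=1;b&=(P[...,2]>.07)&(P[...,2]<.25)
q=P[b];rng=np.random.default_rng(0);best=np.zeros(len(q),bool)
for _ in range(1000):
    a=q[rng.choice(len(q),3,0)];nn=np.cross(a[1]-a[0],a[2]-a[0]);L=np.linalg.norm(nn)
    if L<1e-6: continue
    k=np.abs((q-a[0])@(nn/L))<.0015
    if k.sum()>best.sum():best=k
Q=q[best];c0=Q.mean(0);nn=np.linalg.svd(Q-c0)[2][2];nn*=np.sign(nn[2])
print('bed',len(q),best.sum(),c0.round(4),nn.round(4),'tilt',np.degrees(np.arccos(nn[2])),'yaw',np.degrees(np.arctan2(-nn[1],-nn[0])))
for i in range(1,n):
    if s[i,0]>500 and 900<s[i,4]<20000:
        M=(l==i).astype(np.uint8);k=cv2.findContours(M,0,1)[0][0]
        F=P[l==i];print('fixed plate height over bed',np.median((F-c0)@nn))
        box=cast(cv2.boxPoints(cv2.minAreaRect(k)),m,c0+nn*.006,nn);print(box.round(4).tolist(),[np.linalg.norm(box[j]-box[j-1]).round(4) for j in range(4)])
E
python3 m2.py
```

```text
[0, 0, 99, 70, 2595] [ 0.279 -0.501  0.   ]
[122, 0, 57, 93, 3038] [ 0.273 -0.398  0.   ]
[487, 22, 55, 123, 2199] [ 0.32  -0.004  0.   ]
[371, 58, 168, 161, 11067] [ 0.4   -0.067  0.   ]
[292, 152, 45, 105, 4101] [ 0.444 -0.224  0.046]
 z.046 [[0.394, -0.2475, 0.046], [0.394, -0.2026, 0.046], [0.5083, -0.201, 0.046], [0.5083, -0.2496, 0.046]]
[346, 170, 38, 71, 1270] [ 0.464 -0.166  0.   ]
[238, 184, 46, 96, 3892] [ 0.478 -0.282  0.046]
 z.046 [[0.4274, -0.3047, 0.046], [0.4253, -0.2596, 0.046], [0.5359, -0.2577, 0.046], [0.5384, -0.3063, 0.046]]
[513, 192, 78, 81, 3612] [ 0.464 -0.002  0.092]
[437, 228, 61, 59, 1266] [ 0.543 -0.045  0.   ]
bed 15243 10218 [0.5053 0.011  0.1129] [-0.531  -0.1292  0.8375] tilt 33.12730655802889 yaw 13.670741880574766
fixed plate height over bed 0.006005286095992993
[[0.4404, -0.0309, 0.0725], [0.4218, 0.016, 0.0679], [0.4854, 0.0281, 0.1101], [0.5028, -0.0156, 0.1144]] [np.float64(0.0767), np.float64(0.0507), np.float64(0.0773), np.float64(0.0471)]
```

move_arm:
  moves:
    - [[0,0,0,52,-3.6,0,0],[0,0,0,52,-3.6,30,0],[0,0,0,52,-3.6,75,0],[0,0,0,52,-3.6,120,0],[0,0,0,52,-3.6,160,0],[0,0,0,52,-3.6,185,0],[0,0,0,52,-3.6,200,0],[0,0,0,52,-3.6,208,0],[0,0,0,52,-3.6,213,0],[0,0,0,52,-3.6,216,0],[0,0,0,52,-3.6,218,0],[0,0,0,52,-3.6,218.5,0],[0,0,0,52,-3.6,218.5,0]]

```text
time_s: 3.45
position: [0.3687, -0.2266, 0.0622]
ee_rot: [-0.0, 1.0, -0.0, 0.0]
force: [0.4, -0.7, 0.3]
width: 0.001
finger_force: 0.0
```

move_arm:
  moves:
    - [[0,0,0,-5,1.5,0,0],[0,0,0,-10,1.5,0,0],[0,0,0,-13,1.5,0,0],[0,0,0,-16,1.5,0,0],[0,0,0,-20,1.5,0,0],[0,0,0,-24,1.5,0,0],[0,0,0,-28,1.5,0,0],[0,0,0,-32,1.5,0,0],[0,0,0,-37,1.5,0,0],[0,0,0,-42,1.5,0,0],[0,0,0,-47,1.5,0,0],[0,0,0,-52,1.5,0,0],[0,0,0,-57,1.5,0,0],[0,0,0,-62,1.5,0,0],[0,0,0,-66,1.5,0,0],[0,0,0,-70,1.5,0,0],[0,0,0,-73,1.5,0,0],[0,0,0,-75,1.5,0,0],[0,0,0,-76,1.5,0,0],[0,0,0,-76,1.5,0,0]]

```text
time_s: 5.45
position: [0.4446, -0.2249, 0.0618]
ee_rot: [-0.0, 1.0, -0.0, 0.0]
force: [-2.2, 0.5, 0.3]
width: -0.001
finger_force: 1.1
```

```bash
cat > m3.py <<'E'
from h import *
print(observe()['position'],observe()['force'])
grab('top');grab('scene')
p,d,m=load('top');P=pts(d,m);g=p.astype(int).min(-1)
roi=np.zeros(g.shape,bool);roi[145:260,375:405]=1
n,l,s,c=cv2.connectedComponentsWithStats(((g>150)&roi).astype(np.uint8))
i=1+s[1:,4].argmax();k=cv2.findContours((l==i).astype(np.uint8),0,1)[0][0];print('plate',s[i],cast(cv2.boxPoints(cv2.minAreaRect(k)),m,[0,0,.046],np.array([0,0,1.])).round(4).tolist())
# mouth edge from depth in the free channel side: columns 406-420
e=[]
for u in range(404,423):
    v=np.where((P[150:220,u,2]>.03))[0]
    e.append(cast([u,150+v.min()-.5],m,[0,0,.045],np.array([0,0,1.]))[0,:2].round(4).tolist())
print(e[::4])
save(cv2.resize(p[130:270,360:480],None,fx=4,fy=4,interpolation=2),'t3.png')
E
python3 m3.py
```

```text
[ 0.44463603 -0.2249004   0.06183061] [-2.20533489  0.52769701  0.29676177]
plate [384 155  16  39 460] [[0.6045, -0.2019, 0.046], [0.6041, -0.245, 0.046], [0.4946, -0.2425, 0.046], [0.495, -0.1996, 0.046]]
[[0.565, -0.2587], [0.5649, -0.2702], [0.5648, -0.2817], [0.5647, -0.2932], [0.5646, -0.3047]]
```

move_arm:
  moves:
    - [[0,0,0,-2,0,0,0],[0,0,0,-4,0,0,0],[0,0,0,-5,0,0,0],[0,0,0,-5,0,0,0],[0,0,0,-5,0,0,0],[0,0,0,0,0,0,0],[0,0,0,5,0,0,0],[0,0,0,10,0,-20,0],[0,0,0,10,0,-60,0],[0,0,0,10,0,-110,0],[0,0,0,10,0,-160,0],[0,0,0,10,0,-200,20],[0,0,0,10,0,-200,60],[0,0,0,10,0,-200,60]]

```text
time_s: 6.95
position: [0.4347, -0.2252, 0.2628]
ee_rot: [-0.0, 1.0, -0.001, 0.001]
force: [0.2, 0.7, -0.7]
width: 0.508
finger_force: 0.0
```

```bash
python3 m3.py
python3 - <<'E'
from h import *
p,d,m=grab('wrist');save(p,'w3.png');print(observe()['joints'],observe()['width'])
E
```

```text
[ 0.43465133 -0.22519659  0.26279984] [ 0.24297146  0.73461273 -0.6780806 ]
plate [383 153  18  51 696] [[0.6104, -0.1991, 0.046], [0.6121, -0.2442, 0.046], [0.4673, -0.2477, 0.046], [0.4656, -0.2029, 0.046]]
[[0.565, -0.2587], [0.5649, -0.2702], [0.5648, -0.2817], [0.5647, -0.2932], [0.5675, -0.3048]]
[-7.06395560e-01  1.41530074e-01  1.65840388e+00  8.25302303e-05
  1.34468488e+00 -2.27724434e+00] 0.6963267093588934
```

View pics/w3.png

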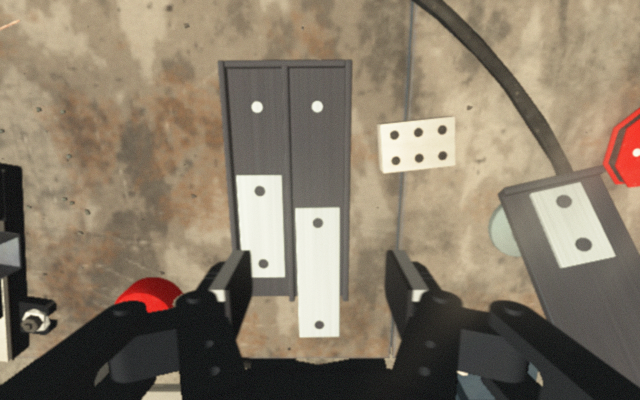

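The long plate is now fully visible at rows 207–337, cols 296–339. The tray mouth is at row ~298, and the plate lies flat with its end overhanging. I'll measure the overhang and take the bed frame from this view as well.

```bash
python3 m2.py
python3 - <<'E'
from h import *
p,d,m=load('wrist');P=pts(d,m)
Z=np.array([0,0,1.])
for u in (345,346,347,292): # wall tops
    v=np.where(P[250:330,u,2]>.03)[0]
    if len(v): print(u,cast([u,250+v.max()+.5],m,[0,0,.052],Z).round(4))
for u in (305,318,330):
    v=np.where(P[250:395,u,2]>.03)[0]; v=v[v<100]; print(u,cast([u,250+v.max()+.5],m,[0,0,.046],Z).round(4))
E
```

```text
[0, 0, 88, 55, 2118] [ 0.285 -0.49   0.   ]
[117, 0, 54, 77, 2314] [ 0.284 -0.399  0.   ]
[502, 2, 54, 129, 2305] [ 0.32  -0.004  0.   ]
[377, 43, 177, 170, 11323] [ 0.398 -0.065  0.001]
[351, 162, 38, 74, 1149] [ 0.464 -0.166  0.   ]
[236, 175, 49, 103, 4183] [ 0.476 -0.28   0.046]
 z.046 [[0.4273, -0.3043, 0.046], [0.4257, -0.2595, 0.046], [0.5367, -0.2585, 0.046], [0.5386, -0.3072, 0.046]]
[529, 182, 87, 86, 4170] [ 0.464 -0.002  0.092]
[277, 207, 63, 131, 6011] [ 0.536 -0.226  0.046]
 z.046 [[0.4598, -0.2648, 0.046], [0.4599, -0.2026, 0.046], [0.6102, -0.2003, 0.046], [0.61, -0.2695, 0.046]]
[449, 222, 56, 60, 1038] [ 0.542 -0.047  0.   ]
bed 15010 9997 [0.5032 0.0049 0.1107] [-0.5303 -0.1266  0.8383] tilt 33.041187934979 yaw 13.426228478712352
fixed plate height over bed 0.006576959228026984
[[0.2555, -0.0272, -0.0437], [0.2518, 0.0221, -0.0386], [0.3842, 0.0066, 0.0428], [0.3893, -0.0371, 0.0394]] [np.float64(0.1578), np.float64(0.0497), np.float64(0.1562), np.float64(0.0441)]
fixed plate height over bed 0.005926970559537354
[[0.4406, -0.0313, 0.0727], [0.421, 0.0161, 0.0675], [0.4853, 0.0281, 0.11], [0.5034, -0.0157, 0.1148]] [np.float64(0.0772), np.float64(0.0515), np.float64(0.078), np.float64(0.0476)]
345 [[ 0.5612 -0.1951  0.052 ]]
346 [[ 0.5612 -0.194   0.052 ]]
347 [[ 0.5612 -0.1929  0.052 ]]
292 [[ 0.5695 -0.2515  0.052 ]]
305 [[ 0.6095 -0.2383  0.046 ]]
318 [[ 0.6095 -0.2238  0.046 ]]
330 [[ 0.6095 -0.2104  0.046 ]]
```

move_arm:
  moves:
    - [[0,0,0,-50,0,0,62],[0,0,0,-100,0,0,62],[0,0,0,-147.5,0,10,62],[0,0,0,-147.5,0,50,62],[0,0,0,-147.5,0,95,62],[0,0,0,-147.5,0,140,62],[0,0,0,-147.5,0,175,62],[0,0,0,-147.5,0,195,62],[0,0,0,-147.5,0,208,62],[0,0,0,-147.5,0,216,62],[0,0,0,-147.5,0,221,62],[0,0,0,-147.5,0,223,62],[0,0,0,-147.5,0,223,62],[0,0,0,-147.5,0,223,62]]

```text
time_s: 8.5
position: [0.5825, -0.2252, 0.0398]
ee_rot: [-0.0, 1.0, -0.0, 0.001]
force: [0.4, -0.4, -0.3]
width: 0.727
finger_force: 0.0
```

Run:
```python
from h import *
o=observe();print(o['position'],o['width'],o['force'])
p,d,m=grab('wrist');save(p,'w4.png')
```

```text
[ 0.58251006 -0.22519165  0.0398456 ] 0.7271103346170243 [ 0.3923467  -0.42516536 -0.3455193 ]
```

View pics/w4.png

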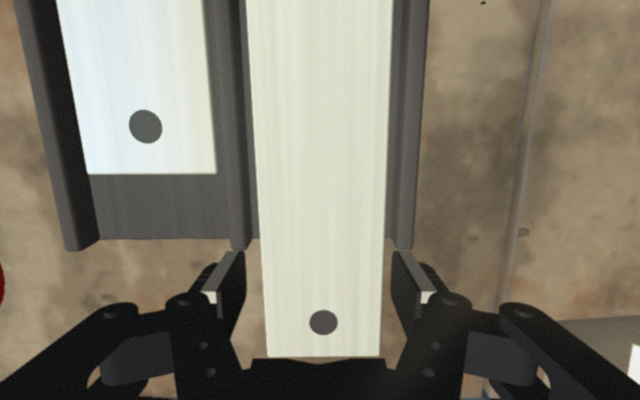

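The open fingers straddle the overhanging end (plate cols 262–381, end at row 357), just clear of the tray mouth at row ~245. Next I close and lift.

move_arm:
  moves:
    - [[0,0,0,0,0,0,0],[0,0,0,0,0,0,0],[0,0,0,0,0,0,0],[0,0,0,0,0,0,0],[0,0,0,0,0,0,0],[0,0,0,0,0,0,0],[0,0,0,0,0,-2,0],[0,0,0,0,0,-5,0],[0,0,0,0,0,-10,0],[0,0,0,0,0,-16,0],[0,0,0,0,0,-24,0],[0,0,0,0,0,-34,0],[0,0,0,0,0,-46,0],[0,0,0,0,0,-58,0],[0,0,0,0,0,-68,0],[0,0,0,0,0,-75,0],[0,0,0,0,0,-79,0],[0,0,0,0,0,-80,0],[0,0,0,0,0,-80,0]]

```text
time_s: 10.45
position: [0.5818, -0.2248, 0.1186]
ee_rot: [-0.0, 1.0, 0.0, -0.0]
force: [0.3, 0.4, -3.5]
width: 0.51
finger_force: 61.3
```

```bash
cat > m5.py <<'E'
from h import *
o=observe();print(o['position'],o['width'],o['force'],o['moment'],o['finger_force'])
p,d,m=grab('wrist');P=pts(d,m);g=p.astype(int).min(-1)
A=R.from_quat(o['ee_rot']);L=(P-o['position'])@A.as_matrix()   # tool coords
k=(g>110)&(d>0)&(np.abs(L[...,1])<.03)&(np.abs(L[...,2])<.05)
n,l,s,c=cv2.connectedComponentsWithStats(k.astype(np.uint8));i=1+s[1:,4].argmax();k=l==i
q=L[k];print(len(q),'tool x',np.percentile(q[:,0],[.2,99.8]),'y',np.percentile(q[:,1],[.5,99.5]))
x,y,z=q.T;K=np.c_[x,y,np.ones(len(q))];f=np.linalg.lstsq(K,z,rcond=None)[0];r=z-K@f;w=np.abs(r)<.003;f=np.linalg.lstsq(K[w],z[w],rcond=None)[0]
print('z=ax+by+c',f.round(4),'pitch deg',np.degrees(np.arctan(f[:2])))
cn=cv2.findContours(k.astype(np.uint8),0,1)[0][0]
# top-face plane in world
nt=np.array([-f[0],-f[1],1]);nt/=np.linalg.norm(nt);nw=A.apply(nt);p0=o['position']+A.apply([0,0,f[2]])
W=(cast(cv2.boxPoints(cv2.minAreaRect(cn)),m,p0,nw)-o['position'])@A.as_matrix();print('corners tool mm',(W*1000).round(1).tolist())
import sys
if len(sys.argv)>1: save(p,sys.argv[1])
E
python3 m5.py w5.png
```

```text
[ 0.58179803 -0.22475961  0.1186319 ] 0.5101830157304267 [ 0.3254773   0.36874507 -3.54761972] [-0.02916498 -0.20437743  0.02681127] 61.34563207626343
45206 tool x [-0.02654187  0.09902105] y [-0.02103647  0.02306312]
z=ax+by+c [ 0.0168 -0.0009 -0.0062] pitch deg [ 0.9616652  -0.04923169]
corners tool mm [[99.0, -20.4, -4.5], [99.0, 23.5, -4.6], [-27.0, 30.0, -6.7], [-27.0, -26.6, -6.6]]
```

View pics/w5.png

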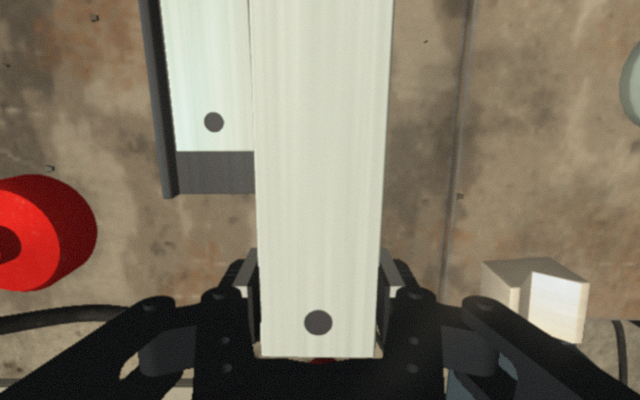

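The plate is held firmly with only about 1° of sag, its end at row 357, clear of the tray. I'll now work out the bed frame precisely from the earlier wrist pictures and the two fixed cameras.

```bash
cat > m6.py <<'E'
from h import *
n=np.array([-.5305,-.128,.838]);n/=np.linalg.norm(n);c0=np.array([.5053,.011,.1129])
c0=(c0+np.array([.5032,.0049,.1107]))/2
x=np.array([-n[0],-n[1],0]);x=x-n*(x@n);x/=np.linalg.norm(x);y=np.cross(n,x)
o=observe();mw=camera_model('wrist');T=np.eye(4);T[:3,:3]=R.from_quat(o['ee_rot']).as_matrix();T[:3,3]=o['position']
Tc=np.linalg.inv(T)@mw['world_from_camera']
def wm(pos,q):
    A=np.eye(4);A[:3,:3]=q;A[:3,3]=pos;return dict(mw,world_from_camera=A@Tc)
V={'w1':(cv2.imread('pics/w1.png')[...,::-1],wm([.42021,-.22142,.28044],frame([0,0,-1],[-.002,1,0]))),
   'w3':(cv2.imread('pics/w3.png')[...,::-1],wm([.43465,-.2252,.2628],R.from_quat([-.0,1,-.001,.001]).as_matrix()))}
for k in('top','scene'):
    p,d,m=load(k);V[k]=(p,m)
for k,(p,m) in V.items():
    g=p.astype(int).min(-1);Tm=m['world_from_camera'];K=lambda w:(lambda c:np.array([m['fx']*c[0]/c[2]+m['cx'],m['fy']*c[1]/c[2]+m['cy']]))(Tm[:3,:3].T@(w-Tm[:3,3]))
    u=K(np.array([.462,-.002,.09]));lab=cv2.connectedComponentsWithStats((g>(140 if k[0]=='w' else 110)).astype(np.uint8))
    i=min((i for i in range(1,lab[0]) if 60<lab[2][i,4]<6000),key=lambda i:np.linalg.norm(lab[3][i]-u))
    cn=cv2.findContours((lab[1]==i).astype(np.uint8),0,1)[0][0][:,0].astype(float)
    W=cast(cn,m,c0+n*.006,n)-c0; q=np.c_[W@x,W@y].astype(np.float32)*1000
    (cx,cy),wh,a=cv2.minAreaRect(q);b=cv2.boxPoints(((cx,cy),wh,a));up=b[b[:,0].argsort()[-2:]].mean(0);lo=b[b[:,0].argsort()[:2]].mean(0)
    print(k,lab[2][i].tolist(),wh,'up',up,'lo',lo,'axis deg',np.degrees(np.arctan2(*(up-lo)[::-1])),'butt world',(c0+x*up[0]/1e3+y*up[1]/1e3).round(4))
E
python3 m6.py
```

```text
w1 [513, 192, 78, 81, 3612] (70.1458740234375, 47.05004119873047) up [-11.755108    0.7501545] lo [-81.900955     0.69086266] axis deg 0.048430115 butt world [0.4945 0.0064 0.1054]
w3 [529, 182, 87, 86, 4170] (70.2254867553711, 47.20132827758789) up [-9.893188  -0.6418915] lo [-80.11836    -0.8505211] axis deg 0.1702176 butt world [0.4963 0.0054 0.1064]
top [303, 191, 22, 25, 354] (46.46853256225586, 70.54411315917969) up [-8.164041   2.1742477] lo [-78.707726   2.419033] axis deg -0.19881451 butt world [0.4971 0.0085 0.1073]
scene [287, 187, 27, 25, 360] (75.87100219726562, 55.203609466552734) up [-9.967087   0.5782013] lo [-8.5835884e+01  2.7084351e-04] axis deg 0.43644202 butt world [0.496  0.0066 0.1064]
```

```bash
cat > tgt.py <<'E'
from h import *
n=np.array([-.5305,-.128,.838]);n/=np.linalg.norm(n)
x=np.array([-n[0],-n[1],0]);x=x-n*(x@n);x/=np.linalg.norm(x);y=np.cross(n,x)
B=np.array([.4956,.0064,.1060])
a=.0168;X=np.array([-1,0,-a]);Z=np.array([a,0,-1]);X/=np.linalg.norm(X);Z/=np.linalg.norm(Z)
RP=np.c_[X,[0,1,0],Z];pP=np.array([.048,0,-.0024])
def target(dx,dy,dz):
    Rt=np.c_[x,y,n]@RP.T; return B+x*(.075+dx)+y*dy+n*(.003+dz)-Rt@pP,Rt
if __name__=='__main__':
    o=observe();print('to tool: bed x,y,n in tool axes');A=R.from_quat(o['ee_rot']);print(A.inv().apply([x,y,n]).round(3).tolist())
    for t in((.012,0,.07),(.006,0,.01),(.006,0,0)): print(t,target(*t)[0].round(4),row(*target(*t)))
E
python3 tgt.py
```

```text
to tool: bed x,y,n in tool axes
[[-0.814, 0.197, -0.546], [0.234, 0.972, 0.001], [0.531, -0.127, -0.838]]
(0.012, 0, 0.07) [0.5685 0.024  0.2381] [-0.0657, -0.5586, -0.2305, 13.2, 248.7, -119.7]
(0.006, 0, 0.01) [0.5954 0.0305 0.1846] [-0.0657, -0.5586, -0.2305, -13.8, 255.2, -66.1]
(0.006, 0, 0) [0.6008 0.0318 0.1762] [-0.0657, -0.5586, -0.2305, -19.1, 256.5, -57.8]
```

move_arm:
  moves:
    - [[0,0,0,0,0,-10,0],[0,0,0,0,0,-25,0],[0,0,0,0,2,-45,0],[0,0,0,0,8,-65,0],[0,0,0,0,18,-85,0],[-0.003,-0.028,-0.012,0,32,-102,0],[-0.007,-0.06,-0.025,1,50,-113,0],[-0.012,-0.1,-0.041,2,70,-120,0],[-0.017,-0.15,-0.062,4,92,-120,0],[-0.024,-0.2,-0.083,5,114,-120,0],[-0.03,-0.26,-0.107,7,136,-120,0],[-0.038,-0.32,-0.132,8,158,-120,0],[-0.045,-0.38,-0.157,10,180,-120,0],[-0.052,-0.44,-0.18,11,200,-120,0],[-0.058,-0.49,-0.202,12,218,-120,0],[-0.062,-0.53,-0.218,13,232,-120,0],[-0.065,-0.55,-0.227,13,242,-120,0],[-0.066,-0.559,-0.2305,13,247,-120,0],[-0.066,-0.559,-0.2305,13,248.5,-120,0],[-0.066,-0.559,-0.2305,13,248.5,-120,0]]

```text
time_s: 12.5
position: [0.5693, 0.0234, 0.2391]
ee_rot: [-0.114, 0.954, 0.032, 0.275]
force: [-0.8, 0.6, -3.1]
width: 0.51
finger_force: 61.6
```

```bash
python3 m5.py; python3 tgt.py
cat > m7.py <<'E'
from h import *
from tgt import *
# held/laid plate in bed axes, from top and scene depth
for k in('top','scene'):
    p,d,m=grab(k);P=pts(d,m);q=(P-B);L=np.stack([q@x,q@y,q@n],-1)*1000;g=p.astype(int).min(-1)
    s=(g>110)&(L[...,0]>-90)&(L[...,0]<180)&(abs(L[...,1])<60)&(L[...,2]>-2)&(L[...,2]<100)
    lab=cv2.connectedComponentsWithStats(s.astype(np.uint8))
    for i in range(1,lab[0]):
        if lab[2][i,4]<60: continue
        e=L[lab[1]==i];f=np.linalg.lstsq(np.c_[e[:,:2],np.ones(len(e))],e[:,2],rcond=None)[0]
        h=np.median(e[:,2]);cn=cv2.findContours((lab[1]==i).astype(np.uint8),0,1)[0][0][:,0].astype(float)
        W=(cast(cn,m,B+n*h/1e3,n)-B)*1000;(c,wh,a)=cv2.minAreaRect(np.c_[W@x,W@y].astype(np.float32))
        print(k,lab[2][i].tolist(),'x',np.percentile(e[:,0],[1,99]).round(1),'y',np.percentile(e[:,1],[1,99]).round(1),'h',h.round(1),'slope deg',np.degrees(f[:2]).round(2),'rect',np.round(c,1),np.round(wh,1),round(a,2))
E
python3 m7.py
```

```text
[0.56931618 0.02343929 0.23913969] 0.5096069098182776 [-0.81710234  0.62584657 -3.13289828] [-0.11736506  0.3783889  -0.0564407 ] 61.633944511413574
45343 tool x [-0.02682005  0.09862719] y [-0.02104656  0.02316623]
z=ax+by+c [ 0.0138 -0.0002 -0.0063] pitch deg [ 0.79031566 -0.01407335]
corners tool mm [[98.7, -20.4, -4.9], [98.6, 23.7, -4.9], [-26.9, 30.4, -6.7], [-26.8, -26.6, -6.7]]
to tool: bed x,y,n in tool axes
[[-1.0, -0.001, -0.016], [-0.001, 1.0, -0.001], [0.016, -0.001, -1.0]]
(0.012, 0, 0.07) [0.5685 0.024  0.2381] [-0.0008, 0.0012, 0.0005, 1.1, 1.0, 0.5]
(0.006, 0, 0.01) [0.5954 0.0305 0.1846] [-0.0008, 0.0012, 0.0005, 6.2, 1.0, 60.5]
(0.006, 0, 0) [0.6008 0.0318 0.1762] [-0.0008, 0.0012, 0.0005, 6.0, 1.0, 70.5]
top [292, 146, 22, 17, 243] x [128.3 165.2] y [-24.1  22.8] h 75.0 slope deg [-0.88 -0.8 ] rect [147.4   0.2] [52.6 38.9] 87.14
scene [296, 135, 39, 41, 557] x [ 15.7 143.7] y [-28.4  39.7] h 75.7 slope deg [  0.17 -12.3 ] rect [77.2 -1.3] [ 74.4 131.7] 78.46
scene [287, 187, 27, 25, 339] x [-74.3   1.9] y [-22.3  31.4] h 5.1 slope deg [-0.73 -0.66] rect [-36.5   0.6] [75.1 54.4] 1.23
```

move_arm:
  moves:
    - [[0,0,0,0,0.5,6,0],[0,0,0,1,1,16,0],[0,0,0,2,1,28,0],[0,0,0,4,1,40,0],[0,0,0,5,1,49,0],[0,0,0,6,1,56,0],[0,0,0,6,1,60,0],[0,0,0,6,1,62,0],[0,0,0,6,1,63,0],[0,0,0,6,1,63,0]]

```text
time_s: 13.65
position: [0.5965, 0.0312, 0.1826]
ee_rot: [-0.114, 0.954, 0.032, 0.275]
force: [-0.3, 0.4, -4.7]
width: 0.508
finger_force: 61.6
```

```bash
python3 tgt.py; python3 m7.py; python3 -c "
from h import *
p,d,m=load('scene');q=load('top')[0]
a=cv2.resize(p[130:230,260:380],(600,500),interpolation=cv2.INTER_CUBIC);save(a,'s8.png');print(observe()['force'])"
```

```text
to tool: bed x,y,n in tool axes
[[-1.0, -0.001, -0.015], [-0.001, 1.0, -0.001], [0.015, -0.001, -1.0]]
(0.012, 0, 0.07) [0.5685 0.024  0.2381] [-0.0006, 0.0017, 0.0006, -5.1, -0.5, -62.4]
(0.006, 0, 0.01) [0.5954 0.0305 0.1846] [-0.0006, 0.0017, 0.0006, -0.0, -0.5, -2.3]
(0.006, 0, 0) [0.6008 0.0318 0.1762] [-0.0006, 0.0017, 0.0006, -0.2, -0.5, 7.7]
top [290, 140, 21, 16, 219] x [123.4 158.4] y [-23.7  26.9] h 12.4 slope deg [0.65 3.2 ] rect [140.4   1.2] [37.8 54.9] 0.07
scene [302, 151, 37, 38, 569] x [  8.3 134.2] y [-25.3  44.2] h 12.8 slope deg [ 1.03 -4.99] rect [70.3  0.7] [ 65.8 132.4] 82.77
scene [287, 187, 27, 25, 343] x [-74.2   1. ] y [-22.8  31.5] h 5.2 slope deg [-0.33 -0.5 ] rect [-36.5   0.6] [75.1 54.4] 1.21
[ 0.11660873 -0.41650045 -3.73787844]
```

View pics/s8.png

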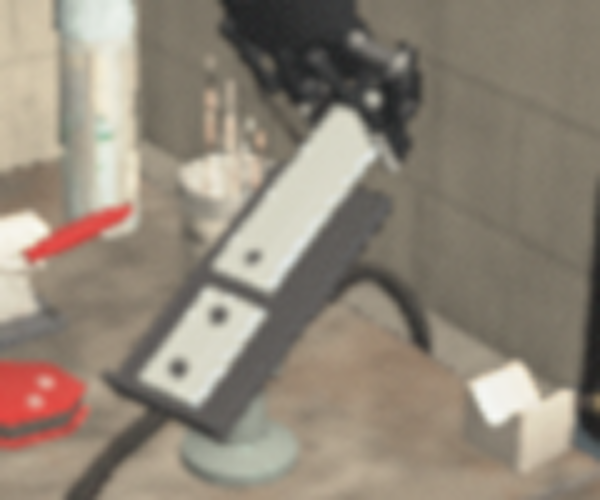

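The plate hangs parallel to the bed and in line with the fixed plate (crop px ~215–270, 275), with a visible gap above the butt line. I'm lowering it slowly.

move_arm:
  moves:
    - [[0,0,0,0,0,1,0],[0,0,0,0,0,2,0],[0,0,0,0,0,3,0],[0,0,0,0,0,4,0],[0,0,0,0,0,4.7,0],[0,0,0,0,0,5.3,0],[0,0,0,0,0,5.7,0],[0,0,0,0,0,6,0],[0,0,0,0,0,6,0]]

```text
time_s: 14.65
position: [0.5995, 0.032, 0.1772]
ee_rot: [-0.114, 0.954, 0.032, 0.275]
force: [-0.1, 0.4, -4.0]
width: 0.514
finger_force: 61.6
```

move_arm:
  moves:
    - [[0,0,0,0,0,0.4,0],[0,0,0,0,0,0.8,0],[0,0,0,0,0,1.2,0],[0,0,0,0,0,1.2,0]]

```text
time_s: 15.05
position: [0.6001, 0.0322, 0.1761]
ee_rot: [-0.114, 0.954, 0.033, 0.275]
force: [-0.3, -0.4, -3.8]
width: 0.512
finger_force: 61.6
```

move_arm:
  moves:
    - [[0,0,0,0,0,0.5,0],[0,0,0,0,0,1.0,0],[0,0,0,0,0,1.0,0]]

```text
time_s: 15.35
position: [0.6006, 0.0323, 0.1755]
ee_rot: [-0.114, 0.954, 0.032, 0.275]
force: [-3.0, -1.4, -1.0]
width: 0.512
finger_force: 62.0
```

```bash
python3 m7.py; python3 m5.py|tail -3; python3 -c "
from tgt import *
o=observe();print(o['force']@np.c_[x,y,n],o['moment'])"
```

```text
top [291, 138, 20, 16, 204] x [123.2 157.7] y [-21.5  22.9] h 3.9 slope deg [0.96 1.33] rect [140.6  -0.9] [49.  36.5] 89.01
scene [288, 153, 50, 59, 890] x [-70.6 132.4] y [-23.   32.3] h 5.3 slope deg [ 0.1  -1.18] rect [31.6  1. ] [ 57.7 211.9] 89.35
45829 tool x [-0.02681714  0.09831001] y [-0.0220539  0.0231936]
z=ax+by+c [ 0.0002 -0.0003 -0.0063] pitch deg [ 0.01006353 -0.01535768]
corners tool mm [[98.3, -20.7, -6.3], [98.3, 23.5, -6.3], [-27.1, 30.5, -6.3], [-27.1, -27.5, -6.3]]
[-2.3310902   0.46534423  0.9900283 ] [-0.12337194  0.59249995  0.01616886]
```

move_arm:
  moves:
    - [[0,-0.008,0,0,0,0,0],[0,-0.015,0,0,0,0,0],[0,-0.015,0,0,0,0,0],[0,-0.015,0,1,0,0,0],[0,-0.015,0,2,0,0,0],[0,-0.015,0,3,0,0,0],[0,-0.015,0,3.5,0,0,0],[0,-0.015,0,3.5,0,0,0]]

```text
time_s: 16.3
position: [0.5985, 0.0311, 0.1743]
ee_rot: [-0.113, 0.952, 0.033, 0.283]
force: [-0.8, -0.1, 4.9]
width: 0.513
finger_force: 62.3
```

```bash
cat > f.py <<'E'
from tgt import *
o=observe();print('F bed',(o['force']@np.c_[x,y,n]).round(2),o['moment'].round(3)); print(((o['position']-B)@np.c_[x,y,n]*1000).round(2))
E
python3 f.py; python3 m5.py|tail -3;python3 m7.py
```

```text
F bed [2.02 0.04 4.53] [ 0.137 -0.09   0.032]
[ 1.2601e+02 -1.0000e-01 -5.0000e-01]
45999 tool x [-0.02686803  0.09801474] y [-0.0220186   0.02321632]
z=ax+by+c [-0.0093 -0.0016 -0.0063] pitch deg [-0.53011789 -0.09382781]
corners tool mm [[98.1, -20.5, -7.2], [98.0, 23.6, -7.3], [-27.3, 30.9, -6.1], [-27.3, -27.5, -6.0]]
top [291, 139, 20, 17, 224] x [117.3 156.2] y [-24.1  22.5] h 4.1 slope deg [0.17 1.42] rect [136.9  -0.2] [39.4 51.5] 0.12
scene [287, 153, 51, 59, 900] x [-70.6 129.3] y [-24.   31.7] h 5.1 slope deg [ 0.19 -0.95] rect [30.3  0.2] [ 57.7 209.6] 88.46
```

move_arm:
  moves:
    - [[0,0.008,0,1,0,0,0],[0,0.008,0,2,0,0,0],[0,0.008,0,2.5,0,0,0],[0,0.008,0,2.5,0,0,0]]

```text
time_s: 16.85
position: [0.5962, 0.0307, 0.1726]
ee_rot: [-0.113, 0.953, 0.032, 0.279]
force: [1.2, 0.1, 4.3]
width: 0.512
finger_force: 62.3
```

```bash
cat > m9.py <<'E'
from tgt import *
import sys
p,d,m=grab('scene')
X,Y=np.meshgrid(np.arange(-90,160,.5),np.arange(-50,50,.5),indexing='ij')
W=B+(X[...,None]*x+Y[...,None]*y+6*n)/1e3;T=m['world_from_camera'];c=(W-T[:3,3])@T[:3,:3]
mx=(m['fx']*c[...,0]/c[...,2]+m['cx']).astype(np.float32);my=(m['fy']*c[...,1]/c[...,2]+m['cy']).astype(np.float32)
im=cv2.remap(p,mx,my,cv2.INTER_LINEAR);g=im.astype(float).min(-1)
for xx in(-60,-45,-30,-15,-5,10,20,35,50,65,80,90):
    r=g[int((xx+90)*2)-4:int((xx+90)*2)+5].mean(0);s=np.where(r>110)[0];s=s[(s>20)&(s<180)]
    print(xx,Y[0,s.min()],Y[0,s.max()],(Y[0,s.min()]+Y[0,s.max()])/2)
pr=g[:,80:120].mean(1);print('min near butt',[(X[i,0],round(pr[i])) for i in range(160,212,4)])
if len(sys.argv)>1: save(cv2.flip(cv2.resize(im,(400,600)),0),sys.argv[1])
E
python3 m9.py; python3 f.py
```

```text
-60 -28.0 27.5 -0.25
-45 -28.5 27.5 -0.5
-30 -27.5 27.5 0.0
-15 -27.5 27.5 0.0
-5 -27.0 28.0 0.5
10 -26.5 28.0 0.75
20 -26.5 29.0 1.25
35 -27.0 39.5 6.25
50 -28.5 39.5 5.5
65 -28.0 39.5 5.75
80 -28.0 28.0 0.0
90 -29.0 27.0 -1.0
min near butt [(np.float64(-10.0), 181), (np.float64(-8.0), 192), (np.float64(-6.0), 193), (np.float64(-4.0), 183), (np.float64(-2.0), 164), (np.float64(0.0), 154), (np.float64(2.0), 165), (np.float64(4.0), 184), (np.float64(6.0), 196), (np.float64(8.0), 197), (np.float64(10.0), 192), (np.float64(12.0), 181), (np.float64(14.0), 169)]
F bed [3.21 0.49 4.69] [ 0.04  -0.11   0.019]
[ 1.2308e+02  6.0000e-02 -6.5000e-01]
```

move_arm:
  moves:
    - [[0,0,0,0.5,0,0,0],[0,0,0,1.0,0,0,0],[0,0,0,1.0,0,0,0]]

```text
time_s: 17.2
position: [0.5954, 0.0305, 0.1721]
ee_rot: [-0.113, 0.953, 0.032, 0.279]
force: [0.0, -0.6, 5.6]
width: 0.514
finger_force: 62.3
```

```bash
python3 f.py
```

```text
F bed [ 2.94 -0.57  4.74] [ 0.06  -0.129 -0.013]
[ 1.2209e+02  5.0000e-02 -6.2000e-01]
```

move_arm:
  moves:
    - [[0,0,0,0.5,0,0,0],[0,0,0,1.0,0,0,0],[0,0,0,1.0,0,0,0]]

```text
time_s: 17.5
position: [0.5946, 0.0304, 0.1716]
ee_rot: [-0.113, 0.953, 0.033, 0.279]
force: [-0.4, -0.3, 5.2]
width: 0.512
finger_force: 62.3
```

```bash
python3 f.py
```

```text
F bed [ 2.47 -0.22  4.6 ] [ 0.084 -0.125 -0.053]
[ 1.2113e+02  7.0000e-02 -5.9000e-01]
```

move_arm:
  moves:
    - [[0,0,0,0.5,0,0,0],[0,0,0,1.0,0,0,0],[0,0,0,1.5,0,0,0],[0,0,0,1.5,0,0,0]]

```text
time_s: 17.9
position: [0.5939, 0.0301, 0.1713]
ee_rot: [-0.113, 0.953, 0.033, 0.28]
force: [4.0, 1.5, 4.7]
width: 0.515
finger_force: 62.0
```

```bash
python3 f.py; python3 m5.py|tail -3; python3 m9.py s10.png
```

```text
F bed [6.11 0.51 1.66] [ 0.276 -0.61   0.087]
[ 1.2039e+02  2.0000e-02 -5.3000e-01]
45955 tool x [-0.02693457  0.09810038] y [-0.02212039  0.02316646]
z=ax+by+c [-0.0056 -0.001  -0.0063] pitch deg [-0.31894796 -0.0600443 ]
corners tool mm [[98.1, -20.6, -6.9], [98.1, 23.6, -6.9], [-27.2, 30.9, -6.2], [-27.3, -27.5, -6.2]]
-60 -28.0 27.5 -0.25
-45 -28.5 27.0 -0.75
-30 -28.0 27.5 -0.25
-15 -27.5 27.5 0.0
-5 -27.0 28.0 0.5
10 -26.5 28.5 1.0
20 -27.0 28.0 0.5
35 -27.5 39.5 6.0
50 -28.5 39.5 5.5
65 -27.5 39.5 6.0
80 -28.0 28.0 0.0
90 -29.0 27.0 -1.0
min near butt [(np.float64(-10.0), 181), (np.float64(-8.0), 192), (np.float64(-6.0), 196), (np.float64(-4.0), 193), (np.float64(-2.0), 188), (np.float64(0.0), 188), (np.float64(2.0), 194), (np.float64(4.0), 197), (np.float64(6.0), 195), (np.float64(8.0), 188), (np.float64(10.0), 177), (np.float64(12.0), 166), (np.float64(14.0), 160)]
```

View pics/s10.png

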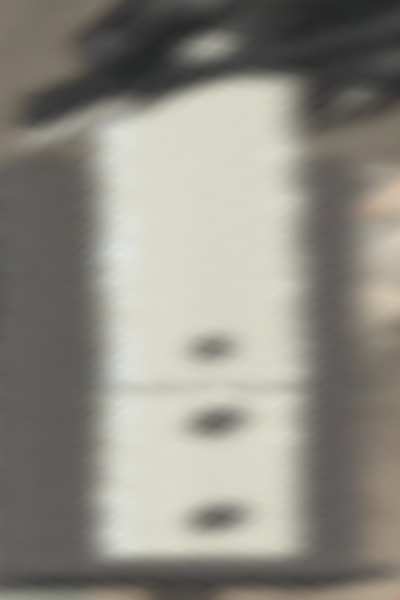

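The plates are aligned and the seam (row ~385) is nearly closed. The slope force has started to rise. One gentle extra press will seat the joint.

move_arm:
  moves:
    - [[0,0,0,0.4,0,0,0],[0,0,0,0.8,0,0,0],[0,0,0,0.8,0,0,0]]

```text
time_s: 18.3
position: [0.5939, 0.0301, 0.1713]
ee_rot: [-0.113, 0.953, 0.032, 0.28]
force: [7.3, 3.3, 5.3]
width: 0.508
finger_force: 61.9
```

```bash
python3 f.py
```

```text
F bed [9.43 1.5  0.13] [ 0.521 -0.85   0.134]
[ 1.2033e+02 -5.0000e-02 -4.9000e-01]
```

move_arm:
  moves:
    - [[0,0,0,0,0,0,48],[0,0,0,0,0,0,50],[0,0,0,0,0,0,55],[0,0,0,0,0,0,62],[0,0,0,0,0,0,62],[0,0,0,0,0,0,62],[0,0,0,0,0,-5,62],[0,0,0,0,0,-15,62],[0,0,0,0,0,-30,62],[0,0,0,0,0,-55,62],[0,0,0,0,0,-85,62],[0,0,0,0,0,-110,62],[0,0,0,0,0,-120,62],[0,0,0,0,0,-120,62]]

```text
time_s: 19.7
position: [0.5295, 0.0147, 0.2729]
ee_rot: [-0.113, 0.953, 0.032, 0.28]
force: [0.1, 0.2, 0.5]
width: 0.726
finger_force: 0.0
```

```bash
python3 f.py; python3 m9.py s11.png
```

```text
F bed [0.34 0.19 0.32] [-0.07   0.244  0.01 ]
[1.2031e+02 8.0000e-02 1.2086e+02]
-60 -28.0 27.5 -0.25
-45 -28.0 27.0 -0.5
-30 -27.5 27.0 -0.25
-15 -27.5 27.5 0.0
-5 -27.0 28.0 0.5
10 -26.5 28.5 1.0
20 -27.0 28.0 0.5
35 -28.0 39.5 5.75
50 -27.5 39.5 6.0
65 -27.5 39.5 6.0
80 -27.5 27.5 0.0
90 -29.0 26.5 -1.25
min near butt [(np.float64(-10.0), 179), (np.float64(-8.0), 191), (np.float64(-6.0), 194), (np.float64(-4.0), 191), (np.float64(-2.0), 186), (np.float64(0.0), 187), (np.float64(2.0), 192), (np.float64(4.0), 195), (np.float64(6.0), 193), (np.float64(8.0), 187), (np.float64(10.0), 176), (np.float64(12.0), 165), (np.float64(14.0), 159)]
```

View pics/s11.png

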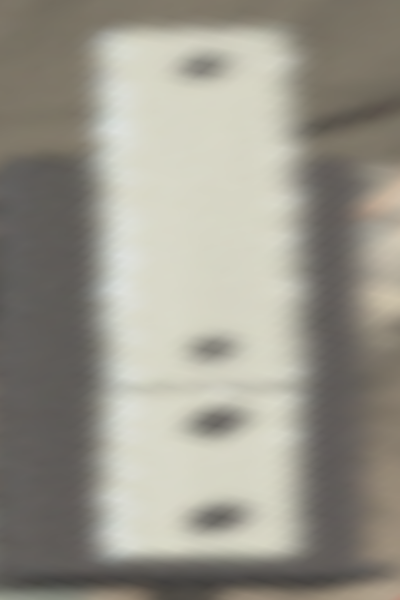

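The plate rests flat and in line with the fixed one, with a uniform closed seam at row ~385. The gripper is clear and nothing moved on release.

```bash
python3 -c "
from plant import close_job
print(close_job())"
```

```text
the job is handed in; nothing more can be done
None
```

The long plate lies flat on the positioner bed, in line with the fixed plate and butted flush against it with no visible gap; the gripper is clear and the job is handed in.

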